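Unbolt the stirrer guard past its bent keeper and hold the gate ajar

ROBOT

A 6-joint arm with a two-finger parallel gripper is mounted at the origin on a cart in front of the work surface, level with it; the furniture and walls round the work are solid. World frame = base frame: x ahead of the robot, y to its left, z up, the work surface at z = 0. Lengths are in m, angles in rad, forces in N, time in s.
With the tool pointing down it reaches from about 0.35 to 0.8 m from the base axis. Payload 7.3 kg.
Tool frame: the origin (TCP) lies between the finger pads; the fingertips stand 25 mm ahead of it and the grasp point (between the pads) lies 6 mm ahead of it (r.tip_extent is the distance from the TCP to the fingertips, in m); z points along the fingers, y is the direction in which the jaws open and shut (so a half turn about z gives the same grasp; the last joint's range is limited). The gripper opens to 85 mm and grips with 20 to 120 N. Pads are 22 mm wide; open, the fingers measure 114 mm over their backs; the gripper's body (76 mm by 85 mm) begins 54 mm behind the grasp point. The pads swing forward as they close: fully open they stand 13 mm farther back than shut.
Start: joints at [1.155, 0.342, 1.524, -0, 1.275, -0.146], TCP at [0.14, 0.506, 0.256] pointing down, gripper open.
Joint ranges: [-2.53, 2.53], [-0.77, 2.02], [0.04, 2.7], [-1, 4.14], [0.28, 2.66], [-3.11, 3.11]. Speed limits (rad/s): [2.57, 2.57, 3.14, 3.14, 3.14, 3.14].

INTERFACE

Orientations are given as a unit quaternion [x, y, z, w].
In Python, from workcell import r, command_gripper, optics gives the robot as it stands. The module is installed in compiled form; this text tells all that it offers. Calls block until the motion is done:
- r.reach(position, orientation): joint-space move of the TCP to a pose.
- r.move_straight(position, orientation=None, speed=0.15, max_force=None): straight line of the TCP; orientation=None keeps the orientation; speed is the mean speed in m/s. With max_force (N) it stops when the force on the tool has changed by that much, and returns True; else False.
- r.movej(angles): joint-space move.
- command_gripper(opening, force=None): finger opening in m; force is the grip in N (None keeps the last); returns when the fingers have stopped.
- r.hold(seconds).
- r.solve_ik(position, orientation): joint angles nearest the present ones, or None.
- r.read_state(): the state.
- optics.get_image(name): name is "scene" or "top" or "wrist"; returns (picture, depth): 400x640x3 uint8, red, green, blue; 400x640 float32, m along the optical axis (not along the pixel's ray), 0 where there is no reading.
- optics.camera_model(name): a dict with "K" (3x3 intrinsics, pixels), "R" (3x3) and "t" (3): a world point X has camera coordinates R X + t; the wrist camera has in their place "tool_from_camera" (4x4, takes a point from camera to tool coordinates, whose origin is the TCP and whose axes are the flange's). Camera axes: x right, y down, z forward; pixel columns grow to the right and rows downward; lengths in m; the calibration is good to about 2 mm. A picture is of the moment at which its call begins: read the wrist's pose just before it. camera_model takes no time and is no camera call.
A pose or a line that the arm cannot do raises r.PlanningError and nothing moves.
- r.finish_job(): hands the job in, once; it reports no verdict.
The state is a dict: "time_s": time; "joint_positions": joint angles; "dq": joint speeds; "tau": joint torques, N m; "eef_pos": TCP position; "eef_rot": TCP orientation; "contact_force": force on the tool from outside, world axes, zero at the start; "torque": the same for the moment, N m; "grip_width": finger opening in m.
Only numpy, scipy, OpenCV 4.12 (cv2) and the standard library are available. Lean on these libraries where they do the work, as an engineer would, in place of code of your own. Each camera call takes 0.05 s, during which the arm holds its last target. There are 200 camera calls.

TASK

The self-closing gate of the magnetic stirrer's guard is bolted and has to be held ajar for a colleague. Pull the red cap of the locking pin straight up until it clicks and stays up, then draw the drooping bolt fully back by its black ball knob, lifting it over the bent-up lip of its keeper as you pull instead of forcing it, and swing the gate out about 30 degrees. The program finishes while the gripper is still holding the gate steady at that opening, and the glassware and other small things keep standing where they are.

Things in the scene. Friction and masses are not known exactly. Their poses are not given: they have to be found in the camera images.
- guard: Stirrer guard, fixed: grey tray 205 x 262 mm, four aluminium posts 161 mm high, clear screens left, right and behind, the gate in front; a stirrer with a beaker stands inside, lower than 145 mm. Origin: centre of the tray's underside, on the worktop. Own -x points to the front (robot side), +y to the hinge side (left seen from the robot). Yaw varies
- hinge (a point): point on the gate's upright hinge axis, 190 mm above the worktop; in the guard's frame at x -94 mm, y +98.5 mm
- gate (a joint): gate angle in rad: 0 shut, grows as the gate swings out towards the robot (clockwise from above), up to 1.6. A closer spring pulls it shut, about 0.3 N m when shut and 0.5 N m at 30 degrees (about 4 N at the knob). Shut, the leaf lies along the guard's y axis from the hinge towards -y
- leaf: the gate's leaf: aluminium frame 190 mm wide, 16 mm thick, from 14 to 155 mm above the worktop, with a clear pane; carries the bolt and the locking pin on its front face near the top. Origin on the hinge axis at worktop height, axes parallel to the guard's when shut
- pin_cap (a point): centre of the red pull cap of the locking pin: upright cylinder 20 mm across, 22 mm high, 191 mm above the worktop when down; 75 mm from the hinge axis along the leaf and 14 mm in front of the leaf's face, free on all sides above 169 mm (the top of its brass housing)
- lock_pin (a joint): height of the locking pin in m: 0 down, through the bolt, which it blocks; 0.014 fully up. A spring ball holds it down and holds it up: about 6 N pulls it past the middle, and from 0.012 on it stays up by itself and clears the bolt
- knob (a point): centre of the bolt's black ball knob, 20 mm across, on a 9 mm upright stem, about 184 mm above the worktop at the start; about 163 mm from the hinge axis along the leaf and 14 mm in front of its face (leaf's x -10 mm); nothing within 25 mm of it stands higher than 160 mm
- bolt (a joint): how far the bolt is drawn in m: 0 shot (tip in the keeper), 0.036 fully drawn, towards the hinge along the leaf; clear of hoop and lip from 0.025. It rubs with about 1.5 N and stays where it is left
- bolt_lift (a joint): droop of the bolt in rad: 0 sagging on its rest, 0.05 level, 0.08 highest. It turns about its rear end, 110 mm behind the knob and 52 mm below the ball: 0.05 rad raises the ball 5.5 mm and moves it 2.5 mm towards the hinge. It sinks by its own weight (about 1 N at the knob). To pass the lip it must be raised over 0.034 rad (4 mm at the knob) until drawn 0.02 m
- keeper: dark steel hoop, 10 mm wide, on the front of the latch post at the guard's -y side, 105 to 171 mm above the worktop; on the side towards the gate its floor is bent up into a lip that sits in a notch under the sagging bolt, which then slides only about 4 mm. While the bolt's tip is in the hoop the gate gives only about 0.03 rad. Its origin is the guard's origin
- stir_beaker: glass beaker 68 mm across, 82 mm high, standing on the stirrer inside the guard; origin at the centre of its underside; leave it alone
- amber_jar: amber jar with a green lid, 49 mm across, 80 mm high, standing beside the guard; origin at the centre of its underside; leave it alone
- sample_vial: vial with a white cap, 30 mm across, 76 mm high, beside the guard; origin at the centre of its underside; leave it alone
- dark_cap_vial: vial with a dark cap, 22 mm across, 59 mm high, beside the guard; origin at the centre of its underside; leave it alone
- crucible: small cream crucible, 34 mm across, 36 mm high, beside the guard; origin at the centre of its underside; leave it alone

How it is judged:
On the way, in this order (a step that is already met when the one before it is completed fails the run):
1. the locking pin is up and stays up (value of joint lock_pin above 0.0105 m), for 0.2 s.
2. the bolt is drawn clear of the keeper (value of joint bolt above 0.025 m), for 0.2 s.
At the end, for the whole second after the job is handed in: The gate stands still 22 to 39 degrees open (0.38 to 0.68 rad), held there against its closer by the fingers (over 1 N on the leaf or its bolt) and not propped on any of the small things; the bolt is still drawn (over 20 mm) and the locking pin still up (over 10.5 mm) (value of joint gate between 0.38 and 0.68 rad and velocity of joint gate between -0.05 and 0.05 rad/s and contact force between the fingers and leaf above 1 N and value of joint bolt above 0.02 m and value of joint lock_pin above 0.0105 m and contact force between leaf and crucible below 0.1 N and contact force between leaf and amber_jar below 0.1 N and contact force between leaf and sample_vial below 0.1 N and contact force between leaf and dark_cap_vial below 0.1 N); the arm keeps its last pose, push and grip.
It fails at once if the bolt is forced against the keeper (over 25 N) (contact force between leaf and keeper above 25 N).
It fails at once if the glassware or another small thing is moved more than 25 mm (distance of any of stir_beaker, amber_jar, sample_vial, dark_cap_vial, crucible from where it was at the start of the episode above 0.025 m).
It also fails if it takes over 42 s, if anything falls off the work surface, if the arm or the gripper's body presses on something with over 40 N, if the wrist force passes 120 N, or if a joint passes its speed limit or range.

## Working session

There is one attempt and no reset: what is moved stays moved. The work goes in short steps, each a Python script; the robot and the scene stay as the last script left them, time stands still between calls to the robot, and variables do not carry over. Pictures are saved under pics/ and viewed, about 8 in all and at most 12, crops included, and the job is handed in when it is done.

```bash
mkdir -p pics
python3 - <<'E'
from workcell import r, optics
import cv2, numpy as np
s=r.read_state(); print(s)
ims=[]
for n in ("scene","top"):
    p,d=optics.get_image(n); np.savez(f"{n}.npz",p=p,d=d); ims.append(p)
    m=optics.camera_model(n); print(n,m)
cv2.imwrite("pics/a.png",cv2.resize(cv2.cvtColor(np.vstack(ims),cv2.COLOR_RGB2BGR),None,fx=.75,fy=.75))
print(optics.camera_model("wrist"), r.tip_extent)
E
```

```text
{'time_s': 0.0, 'joint_positions': array([ 1.15500185e+00,  3.42755428e-01,  1.52501563e+00, -5.00921717e-05,
        1.27539981e+00, -1.45997078e-01]), 'dq': array([ 0.00049284, -0.00164047, -0.00159071, -0.00093356, -0.00084936,
       -0.00015041]), 'tau': array([ 4.17280198e-04, -4.33677685e+01, -2.46009833e+01, -1.23317045e-04,
        7.97605055e-03,  1.16910445e-05]), 'eef_pos': array([0.13977382, 0.50567505, 0.25560944]), 'eef_rot': array([ 1.34482644e-01,  9.90915635e-01, -7.64823106e-04, -1.95737472e-04]), 'contact_force': array([ 0.43352175, -0.00337753,  0.40279421]), 'torque': array([ 0.00334435, -0.03728889, -0.02104797]), 'grip_width': 0.0853699448326542}
scene {'K': array([[386.20183538,   0.        , 316.18603141],
       [  0.        , 386.20183538, 196.50862752],
       [  0.        ,   0.        ,   1.        ]]), 'R': array([[ 0.76029159, -0.64930411,  0.01899685],
       [-0.40796773, -0.50005185, -0.76387858],
       [ 0.5054889 ,  0.57302036, -0.64508034]]), 't': array([-0.43521064,  0.33234526,  0.78698014])}
top {'K': array([[423.8463904 ,   0.        , 313.4057627 ],
       [  0.        , 423.8463904 , 192.70756324],
       [  0.        ,   0.        ,   1.        ]]), 'R': array([[-0.05807221, -0.99831074,  0.00181094],
       [-0.97537037,  0.05635091, -0.21325386],
       [ 0.21279158, -0.01415046, -0.97699514]]), 't': array([0.01772767, 0.55512459, 1.17446589])}
{'K': array([[293.56485408,   0.        , 318.40556946],
       [  0.        , 293.56485408, 200.60520085],
       [  0.        ,   0.        ,   1.        ]]), 'tool_from_camera': array([[-1.69318799e-03, -9.54248137e-01, -2.99011080e-01,
         7.61172278e-02],
       [ 9.99998489e-01, -1.73321184e-03, -1.31337156e-04,
        -6.42598841e-04],
       [-3.92921307e-04, -2.99010851e-01,  9.54249630e-01,
        -1.16522668e-01],
       [ 0.00000000e+00,  0.00000000e+00,  0.00000000e+00,
         1.00000000e+00]])} 0.025
```

View pics/a.png

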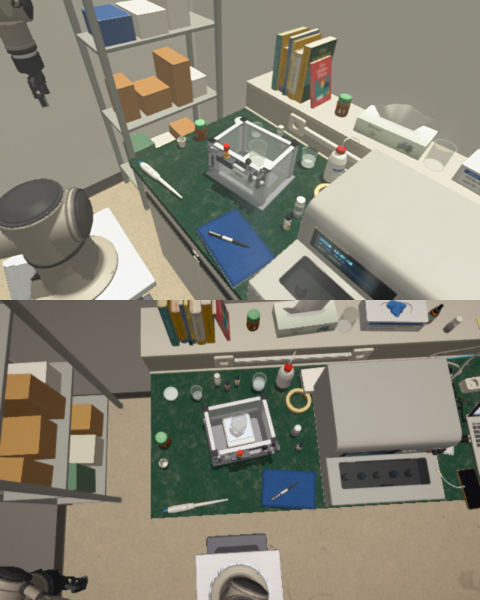

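The scene view shows the guard at about (330,215) and the top view shows it at about (320,175), with the red cap near (302,197) and (320,203). I'll enlarge both.

```bash
cat > h.py <<'E'
import numpy as np, cv2
from workcell import r, optics
from scipy.spatial.transform import Rotation as Rot
def ray(m,u,v,T=None):
    d=np.linalg.inv(m["K"])@[u,v,1.]
    if T is not None: return T[:3,3],T[:3,:3]@d
    return -m["R"].T@m["t"], m["R"].T@d
def on_z(o,d,z): return o+d*(z-o[2])/d[2]
def redblobs(p):
    h=cv2.cvtColor(p,cv2.COLOR_RGB2HSV); m=(((h[...,0]<6)|(h[...,0]>174))&(h[...,1]>150)&(h[...,2]>70)).astype(np.uint8)
    n,l,s,c=cv2.connectedComponentsWithStats(m); return [(c[i].round(1),s[i]) for i in range(1,n) if s[i][4]>8]
def wristT():
    s=r.read_state(); T=np.eye(4); T[:3,:3]=Rot.from_quat(s["eef_rot"]).as_matrix(); T[:3,3]=s["eef_pos"]
    return T@optics.camera_model("wrist")["tool_from_camera"]
E
python3 - <<'E'
from h import *
for n,(x,y) in dict(scene=(260,150),top=(260,110)).items():
    p=np.load(n+".npz")["p"]; m=optics.camera_model(n)
    for c,s in redblobs(p): print(n,c,s,on_z(*ray(m,*c),.191))
    cv2.imwrite(f"pics/{n}_c.png",cv2.cvtColor(cv2.resize(p[y:y+130,x:x+150],None,fx=4,fy=4,interpolation=cv2.INTER_CUBIC),cv2.COLOR_RGB2BGR))
E
```

```text
scene [428.8  88.5] [417  76  24  31 221] [1.21195544 0.1441307  0.191     ]
scene [437.  130.5] [433 127   7   8  15] [ 0.99399113 -0.04910142  0.191     ]
scene [422.7 139.1] [419 137   8   5  10] [ 0.9218954  -0.05234973  0.191     ]
scene [301.5 195.3] [298 191   8  11  55] [ 0.49853425 -0.02824939  0.191     ]
scene [454.8 198. ] [450 194  11   8  56] [ 0.76985431 -0.26220694  0.191     ]
top [291.6  18.4] [289   5   8  27  73] [1.03807265 0.01999671 0.191     ]
top [384.   89.3] [380  84  10  11  82] [ 0.805266   -0.22266514  0.191     ]
top [319.9 202.7] [317 200   7   7  36] [ 0.49932448 -0.02774034  0.191     ]
```

View pics/scene_c.png

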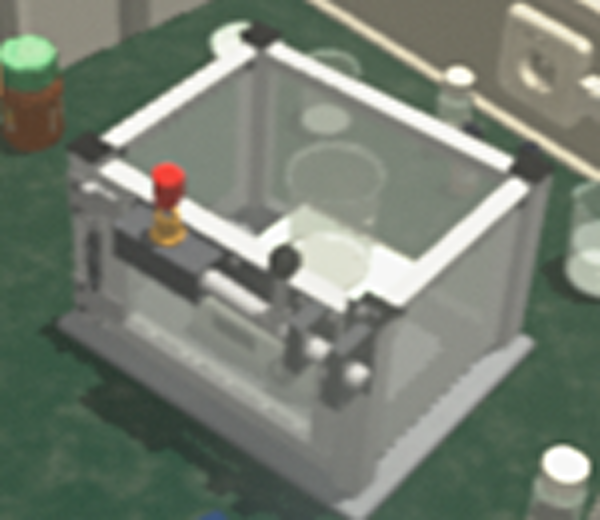

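View pics/top_c.png

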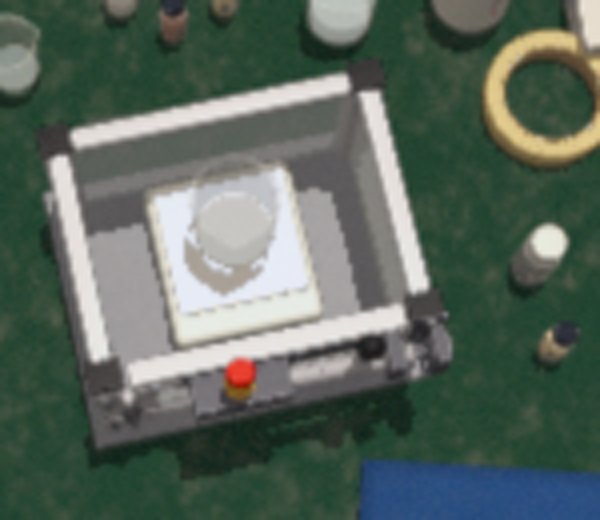

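The scene crop shows the cap at (168,187) and the ball at (285,261). The top crop shows the ball at (372,347) and the post caps at (103,375), (53,138), (367,75) and (425,303). Next I'll work out the frame and hover.

Run:
```python
from h import *
m=optics.camera_model("top"); ms=optics.camera_model("scene")
P=[on_z(*ray(m,260+x/4,110+y/4),.161) for x,y in [(103,375),(53,138),(367,75),(425,303)]]
print(np.round(P,4)); 
fl,bl,br,fr=P
for a in (bl-fl, br-fr): print("yawx",np.arctan2(a[1],a[0]))
for a in (fl-fr, bl-br): print("yawy",np.arctan2(-a[0],a[1]))
k1=on_z(*ray(ms,331.25,215.25),.184);k2=on_z(*ray(m,353,196.75),.184);print("knob",k1,k2)
cap=np.array([.499,-.028]); v=cap-(k1+k2)[:2]/2; print("d",np.linalg.norm(v),"yaw",np.arctan2(-v[0],v[1]))
yaw=np.arctan2(-v[0],v[1])
for k in (0,np.pi):
  for th in (0,-.55):
    # tool y along guard x, z down
    a=yaw+th+k; y=np.array([np.cos(a),np.sin(a),0]); z=np.array([0,0,-1.]); x=np.cross(y,z)
    q=Rot.from_matrix(np.c_[x,y,z]).as_quat()
    print(k,th,q,r.solve_ik([.48,-.06,.30],q), r.solve_ik([.43,-.08,.20],q))
```

```text
[[ 0.5075  0.062   0.161 ]
 [ 0.6743  0.0889  0.161 ]
 [ 0.7074 -0.1291  0.161 ]
 [ 0.5441 -0.1554  0.161 ]]
yawx 0.15958487219030248
yawx 0.1595211553246623
yawy 0.16669906799107212
yawy 0.15093897507447718
knob [ 0.51170526 -0.11736079  0.184     ] [ 0.51145782 -0.11507525  0.184     ]
d 0.08911068645038532 yaw 0.14166341582016967
0 0 [0.65528999 0.75537741 0.         0.        ] [-2.82956645e-01  2.33040611e-01  1.55414319e+00 -4.44089210e-16
  1.35440885e+00 -4.24620060e-01] [-3.59521233e-01  2.43239725e-01  1.83692219e+00 -4.44089210e-16
  1.06143073e+00 -5.01184648e-01]
0 -0.55 [0.83578802 0.54905226 0.         0.        ] [-2.82956645e-01  2.33040611e-01  1.55414319e+00 -4.44089210e-16
  1.35440885e+00  1.25379940e-01] [-3.59521233e-01  2.43239725e-01  1.83692219e+00 -4.44089210e-16
  1.06143073e+00  4.88153515e-02]
3.141592653589793 0 [ 0.75537741 -0.65528999  0.          0.        ] [-2.82956645e-01  2.33040611e-01  1.55414319e+00 -4.44089210e-16
  1.35440885e+00  2.71697259e+00] [-3.59521233e-01  2.43239725e-01  1.83692219e+00 -4.44089210e-16
  1.06143073e+00  2.64040801e+00]
3.141592653589793 -0.55 [-0.54905226  0.83578802  0.          0.        ] [-2.82956645e-01  2.33040611e-01  1.55414319e+00 -4.44089210e-16
  1.35440885e+00 -3.01621271e+00] [-3.59521233e-01  2.43239725e-01  1.83692219e+00 -4.44089210e-16
  1.06143073e+00 -3.09277730e+00]
```

```bash
cat >> h.py <<'E'
YAW=0.158
def Q(th=0.):
    a=YAW-th; y=np.array([np.cos(a),np.sin(a),0]); z=np.array([0,0,-1.])
    return Rot.from_matrix(np.c_[np.cross(y,z),y,z]).as_quat()
GX=np.array([np.cos(YAW),np.sin(YAW),0]); GY=np.array([-np.sin(YAW),np.cos(YAW),0])
def st(t=""):
    s=r.read_state(); f=s["contact_force"]
    print(t,"t%.2f"%s["time_s"],s["eef_pos"].round(4),"F guard xyz",np.round([f@GX,f@GY,f[2]],1),"w%.4f"%s["grip_width"]); return s
E
python3 - <<'E'
from h import *
r.reach([.495,-.072,.30],Q()); st()
T=wristT(); p,d=optics.get_image("wrist"); np.savez("w1.npz",p=p,d=d,T=T)
m=optics.camera_model("wrist")
for c,s in redblobs(p): print(c,s,on_z(*ray(m,*c,T),.195), d[int(c[1]),int(c[0])])
cv2.imwrite("pics/w1.png",cv2.cvtColor(p,cv2.COLOR_RGB2BGR))
E
```

```text
t2.52 [ 0.4951 -0.0713  0.3   ] F guard xyz [ 0.7  0.9 -0.5] w0.0851
[332.  156.2] [319 143  27  27 552] [ 0.4986149  -0.02861174  0.195     ] 0.21705844
[585.6 358.3] [583 355   6   7  11] [ 0.7693087  -0.18006512  0.195     ] 0.07881935
```

View pics/w1.png

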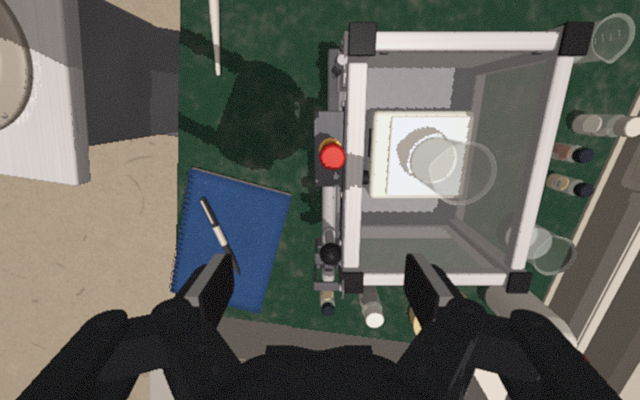

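The wrist view shows the cap at (332,156) and the ball at (330,253), and the guard edges are aligned with the jaws. Now I'll pull the pin.

Run:
```python
from h import *
d=np.load("w1.npz"); m=optics.camera_model("wrist"); T=d["T"]
cap=on_z(*ray(m,332,156.2,T),.197)
c=d["p"][235:272,312:350].max(2)<45
ys,xs=np.nonzero(c); print("ball px",xs.mean()+312,ys.mean()+235,c.sum())
kn=on_z(*ray(m,330,253.5,T),.184)
v=cap-kn; print("cap",cap,"knob",kn,"along",v@GY,"across",v@GX)
command_gripper(.05,30)
r.move_straight([cap[0],cap[1],.23],Q(),speed=.15)
r.move_straight([cap[0],cap[1],.199],speed=.08,max_force=8); st("down")
command_gripper(.0,30); s=st("grip"); p=s["eef_pos"]
print(r.move_straight([p[0],p[1],p[2]+.017],speed=.03,max_force=30)); st("up")
```

```text
ball px 330.158357771261 253.12023460410558 341
cap [ 0.49847599 -0.02832071  0.197     ] knob [ 0.51225163 -0.11486428  0.184     ] along 0.08763308449493518 across 1.3012987519349026e-05Traceback (most recent call last):
  File "<stdin>", line 8, in <module>
NameError: name 'command_gripper' is not defined
```

Along 87.6 mm against 88 nominal, and across 0: consistent.

```bash
sed -i 's/import r, optics/import r, optics, command_gripper/' h.py
python3 - <<'E'
from h import *
cap=np.array([.49848,-.02832])
command_gripper(.05,30)
r.move_straight([cap[0],cap[1],.23],Q(),speed=.15)
r.move_straight([cap[0],cap[1],.199],speed=.08,max_force=8); st("down")
command_gripper(.0,30); s=st("grip"); p=s["eef_pos"]
print(r.move_straight([p[0],p[1],p[2]+.017],speed=.03,max_force=30)); st("up")
E
```

```text
down t4.24 [ 0.4987 -0.0286  0.1994] F guard xyz [ 0.4 -0.6  0.3] w0.0501
grip t4.62 [ 0.4987 -0.0284  0.1997] F guard xyz [-1.8 -0.6  5.1] w0.0189
True
up t5.17 [ 0.4985 -0.0284  0.2137] F guard xyz [ 2.9 -0.7 -0.9] w0.0186
```

Run:
```python
from h import *
r.hold(.1); st("hold")
command_gripper(.05,30); p=st()["eef_pos"]
r.move_straight([p[0],p[1],.25],speed=.15)
r.move_straight([.505,-.085,.285],speed=.2)
T=wristT(); p,d=optics.get_image("wrist"); np.savez("w2.npz",p=p,d=d,T=T)
m=optics.camera_model("wrist")
for c,s in redblobs(p):
    o,v=ray(m,*c,T); print(c,s,on_z(o,v,.197),on_z(o,v,.211),"depth z",(o+v*d[int(c[1]),int(c[0])])[2])
cv2.imwrite("pics/w2.png",cv2.cvtColor(p[100:400,200:460],cv2.COLOR_RGB2BGR))
st()
```

```text
hold t5.27 [ 0.4985 -0.0284  0.2137] F guard xyz [ 2.5 -1.1  0.9] w0.0191
 t5.67 [ 0.4975 -0.0283  0.2131] F guard xyz [ 0.4 -0.7 -1.1] w0.0497
[323.6 141. ] [309 126  31  31 726] [ 0.49899953 -0.03002552  0.197     ] [ 0.49862055 -0.02865135  0.211     ] depth z 0.21473280697402453
[582.2 363.6] [564 349  39  32 804] [ 0.75210698 -0.1837578   0.197     ] [ 0.73431775 -0.17180901  0.211     ] depth z 0.14411485053514772
 t6.60 [ 0.5043 -0.0842  0.2836] F guard xyz [-0.2  0.3 -0.5] w0.0501
```

View pics/w2.png

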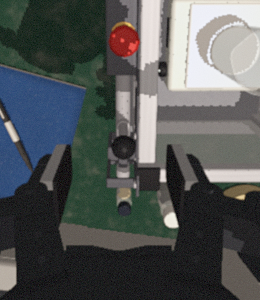

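The pin is up: the cap top reads z ≈ 0.215, and the ball is at crop pixel (123,147). Next: grip the ball, centre it and lift.

Run:
```python
from h import *
k=np.array([.5122,-.1148])
r.move_straight([*k,.215],Q(),speed=.15)
command_gripper(.04,20)
print(r.move_straight([*k,.190],speed=.06,max_force=6)); st("down")
command_gripper(.0,20); s=st("grip"); r.hold(.2); s=st("settled")
p=s["eef_pos"]
print(r.move_straight(p+.0028*GY+[0,0,.0062],speed=.02,max_force=12)); st("lift"); r.hold(.2); st()
```

```text
False
down t8.08 [ 0.5121 -0.1148  0.1897] F guard xyz [ 1.2 -0.   0.5] w0.0399
grip t8.40 [ 0.5124 -0.1149  0.1903] F guard xyz [ 0.7 -0.3 -0. ] w0.0181
settled t8.60 [ 0.5124 -0.115   0.1902] F guard xyz [ 0.5 -0.3  1.8] w0.0182
False
lift t9.10 [ 0.5119 -0.1121  0.1964] F guard xyz [ 0.9 -0.5  0.1] w0.0181
 t9.30 [ 0.5119 -0.1122  0.1963] F guard xyz [ 0.7 -1.1 -1.5] w0.0187
```

Run:
```python
from h import *
command_gripper(.0,40); s=st("grip40"); p=s["eef_pos"]
a=r.move_straight(p+.022*GY,speed=.04,max_force=10); st(f"pull1 {a}")
if not a:
    a=r.move_straight(p+.0335*GY,speed=.03,max_force=10); st(f"pull2 {a}")
    r.hold(.3); st()
T=wristT(); q,d=optics.get_image("wrist")
cv2.imwrite("pics/w3.png",cv2.cvtColor(q[60:400,180:480],cv2.COLOR_RGB2BGR))
```

```text
grip40 t9.52 [ 0.5119 -0.1122  0.1963] F guard xyz [ 0.4 -0.6 -1.4] w0.0174
pull1 False t10.22 [ 0.5082 -0.0898  0.1961] F guard xyz [ 0.4  2.6 -3.2] w0.0176
pull2 False t10.75 [ 0.5065 -0.0787  0.1962] F guard xyz [ 0.6  1.3 -2.5] w0.0171
 t11.05 [ 0.5065 -0.079   0.1962] F guard xyz [-0.2  2.  -1.4] w0.0175
```

View pics/w3.png

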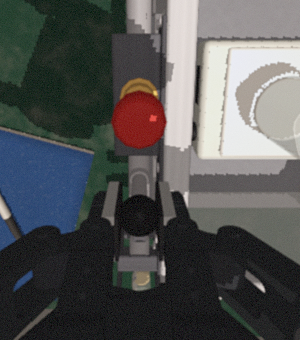

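The ball is in the jaws at crop pixel (140,215), close behind the raised cap, and the bolt tip is clear of the hoop. Now I'll swing the gate.

Run:
```python
from h import *
H=np.array([.4985,-.0284,0])+.075*GY+.010*GX; print("hinge",H)
p0=r.read_state()["eef_pos"]; v=p0-H; v[2]=0
for th in np.linspace(0,.54,7)[1:]:
    t=H+Rot.from_rotvec([0,0,-th]).apply(v); t[2]=p0[2]
    a=r.move_straight(t,Q(th),speed=.06,max_force=25); s=st(f"{th:.2f} {a}")
    if a: break
r.hold(.8); st()
for n in ("scene","wrist"):
    q,d=optics.get_image(n); np.savez(n+"3.npz",p=q,d=d,T=wristT())
    q=q[140:290,240:420] if n=="scene" else q[:,100:540]
    cv2.imwrite(f"pics/{n}3.png",cv2.cvtColor(cv2.resize(q,None,fx=3 if n=="scene" else 1,fy=3 if n=="scene" else 1),cv2.COLOR_RGB2BGR))
```

```text
hinge [0.49657468 0.04723923 0.        ]
0.09 False t11.44 [ 0.4956 -0.0795  0.1965] F guard xyz [ 2.7  0.8 -2.3] w0.0173
0.18 False t11.78 [ 0.4844 -0.0789  0.1964] F guard xyz [ 2.5 -0.1 -1.4] w0.0174
0.27 False t12.12 [ 0.4731 -0.0773  0.1964] F guard xyz [ 2.6  0.1 -2.2] w0.0174
0.36 False t12.47 [ 0.462  -0.0747  0.1964] F guard xyz [ 2.5 -1.4 -0.9] w0.0175
0.45 False t12.81 [ 0.4512 -0.0711  0.1964] F guard xyz [ 2.1 -3.  -1.3] w0.0174
0.54 False t13.15 [ 0.4408 -0.0665  0.1964] F guard xyz [ 2.9 -2.7 -0.5] w0.0176
 t13.95 [ 0.4403 -0.0662  0.1962] F guard xyz [ 2.8 -2.3 -0.5] w0.0173
```

View pics/scene3.png

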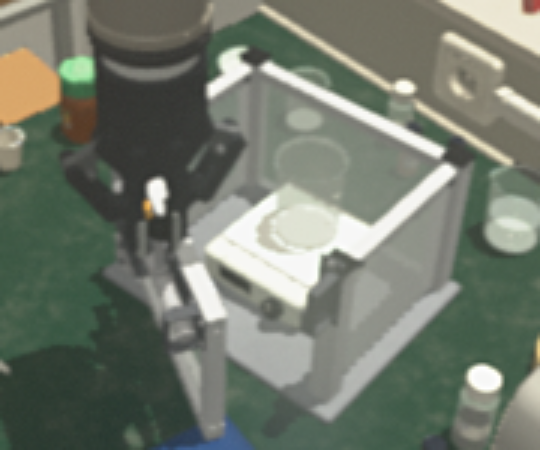

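View pics/wrist3.png

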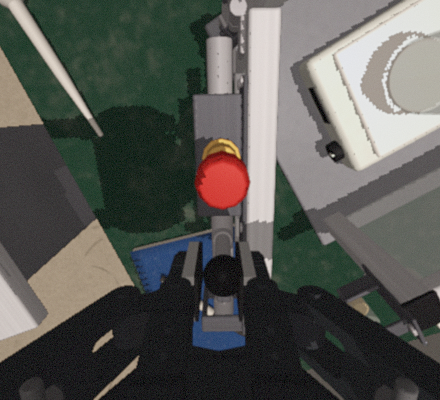

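The gate is open with its leaf parallel to the tool, at about 0.54 rad. The ball is still in the jaws at (223,275) and the cap is still up at (222,180). I'm handing in.

Run:
```python
from h import *
st("before"); print(r.finish_job())
```

```text
before t14.05 [ 0.4403 -0.0662  0.1962] F guard xyz [ 3.1 -2.7  0. ] w0.0173
the job is handed in; nothing more can be done
None
```

I pulled the locking pin up, lifted the bolt over the lip and drew it back, then swung the gate out. I handed the job in at 14 s with the gripper still holding the gate by the knob. The hand-in gives no verdict.

- **Pin:** it was still up after I let go. The cap top read z ≈ 0.215 m, against 0.216 expected for fully up.
- **Bolt:** I raised the knob 6 mm before pulling and drew it about 33 mm. That is just short of the full 36 mm but past the 25 mm needed to clear the keeper. The force stayed within about 4 N throughout the pull.
- **Gate:** it stands at about 0.54 rad (31°), read from the hand's pose, with the last image showing the leaf lined up with the hand. The wrist force of about 4 N matches the closer spring.
- **Small things:** those visible in the last images looked undisturbed. I didn't measure their positions again, and the gripper or the frame edge hides some of them.

No check failed or disagreed. The pin pull stopped on its force limit after 14 mm, which is the full stroke.

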